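# Lock the sprung retaining bar across a service jig

## Robot

A 7-joint arm with a two-finger parallel gripper is mounted at the origin on a cart in front of the work surface, level with it; the furniture and walls round the work are solid. World frame = base frame: x ahead of the robot, y to its left, z up, the work surface at z = 0. Lengths are in mm, angles in rad, forces in N, time in s.
With the tool pointing down it reaches from about 400 to 850 mm from the base axis. Payload 10.4 kg.
Tool frame: the origin (TCP) lies on the centre line of the jaws, within the pads' length; the fingertips stand 8 mm ahead of it and the grasp point (between the pads) lies 11 mm behind it; z points along the fingers, y is the line along which they close (so a half turn about z gives the same grasp; the last joint's range is limited). The gripper opens to 85 mm and grips with 20 to 120 N. Pads are 22 mm wide; open, the fingers measure 114 mm over their backs; the gripper's body (76 mm by 85 mm) begins 54 mm behind the grasp point. The pads swing forward as they close: fully open they stand 13 mm farther back than shut.
Start: joints at [1.285, 0.332, -0.065, 1.46, 0.022, 1.35, -0.088], TCP at [162.386, -603.557, 239.338] pointing down, gripper open.
Joint ranges: [-2.6, 2.6], [-0.5, 2.12], [-1.47, 1.34], [0.16, 2.42], [-1.27, 4.41], [0.06, 2.06], [-2.6, 2.6]. Speed limits (rad/s): [2.22, 2.22, 2.79, 2.79, 3.14, 3.14, 3.14].

## Interface

Orientations are given as [roll, pitch, yaw] about the fixed x, y, z axes, in that order (R = Rz(yaw) Ry(pitch) Rx(roll)).
In Python, from plant import env, cams gives the robot as it stands.
- The arm moves only by the tool drive_tool, never from a script. Its argument "series" is a list of rows, each a list of 5 numbers: the closure, from -1 (fully open) to 1 (shut), then the shift along the world's x, y, z in cm, then the turn about the world's z in rad. In form: [[hand, dx, dy, dz, twist], ...]. A call has 1 to 10 rows; each row is the pose to reach, as a shift and turn from the pose commanded when the call began; what a row does not reach only later rows make up. A row lasts 1/10 s, in which the tool goes at most 50 mm and 8.59 degrees, less where a joint would pass 70% of its speed; a pose out of reach is approached as far as the arm can. A call with a gripper value outside its range is refused whole. The fingers move at their own pace and stop on an object; the grip force is fixed at half the most. Time passes only in rows, so rows that repeat a pose let the fingers close. It gives the time, the measured TCP pose, the force, the opening and the grip force at its end, in the units of the state.
- env.observe(): the state, without advancing time (a new reading comes with each control period).
- cams.read_camera(name): name is "side" or "top" or "wrist"; returns (picture, depth): 400x640x3 uint8, red, green, blue; 400x640 float32, mm along the optical axis (not along the pixel's ray), 0 where there is no reading.
- cams.camera_params(name): a dict with "mtx" (3x3 intrinsics, pixels), "cam_to_world" (4x4, takes a point from camera to world coordinates); the wrist camera has in their place "hand_eye" (4x4, takes a point from camera to tool coordinates, whose origin is the TCP and whose axes are the flange's). Camera axes: x right, y down, z forward; pixel columns grow to the right and rows downward; lengths in mm; the calibration is good to about 2 mm. The wrist camera is an equidistant fisheye: a pixel r from the principal point sees the ray r / f radians off the axis. A picture is of the moment at which its call begins: read the wrist's pose just before it. camera_params takes no time and is no camera call.
- env.close_job(): hands the job in; it is judged then, once.
The state is a dict: "t": time; "qpos": joint angles; "joint_vel": joint speeds; "joint_torque": joint torques, N m; "eef_pos": TCP position; "ee_rot": TCP orientation; "ft_force": force on the tool from outside, world axes, zero at the start; "moment": the same for the moment, N m; "width": finger opening in mm; "grip_force": force on a finger pad.
Only numpy, scipy, OpenCV 4.12 (cv2) and the standard library are available. Lean on these libraries where they do the work, as an engineer would, in place of code of your own. Each camera call takes 0.05 s, during which the arm holds its last target. There are 200 camera calls.

## Task

Lock the orange sprung bar across the open front of the service jig so that the power adapter in it is kept in: with the bar flat on the bench, seat its spring plunger in the V notch of the right-hand stop and let its steel nose spring fully into the recess of the left-hand stop. The left-hand stop is adjustable, so feel for its recess; do not ram the bar against the jig, and leave the adapter, the mug and the multimeter where they stand.

Things in the scene. Friction and masses are not known exactly. Their poses are not given: they have to be found in the camera images.
- jig: Service jig fixed on the bench: a U of aluminium profile 20 mm high, 275 mm wide, open toward the robot; side rails x = -60 to +104 mm from y = -110 and +125 outward, back rail from x = +104. Origin on the bench, on the locking line (bar's nominal seated centre); +x points away from the robot into the jig, +y left. The adapter's front face lies about 50 mm behind the locking line.
- v_notch (a point): In the blue right stop (36 mm high, jig x -40 to +40 mm, face at jig y = -89 mm): upright 90-degree steel V notch, middle at jig x = 0, mouth 28 mm wide, apex at y = -103 mm. This point, jig (0, -93, 18) mm, is where the plunger's ball end is centred when settled; its tip is then at y = -100 mm. Axes as the jig.
- left_jaw (a point): Middle point of the left stop's range on its jaw face: jig (0, 85, 18) mm. The stop (blue, steel jaw, black knob) is 36 mm high, 80 mm long in x, jaw face at jig y = +85 mm; in its middle an upright recess open at the top, 24 mm wide, 10 mm deep, square corners. The stop and its recess are clamped anywhere within 15 mm either side of this point in jig x: not reported, see or feel.
- bar: Loose sprung bar, 0.3 to 0.56 kg, lying flat in front of the jig, plunger end to the right and nearer the jig. Origin under the well's middle, on the underside; +y along the bar to the nose (left), plunger toward -y, +x into the jig. Free length 201 mm; home it is about 6 mm shorter; to pass the left jaw face the spring must be pressed about 16 mm. Housing block 22 mm wide, 32 high, y = -36 to -64 mm.
- bar_well (a point): Centre of the bar's finger well, 18 mm above the underside, axes as the bar: an orange open-topped box, outside 68 mm (x) by 72 mm (y), 26 mm high, walls 8 mm, inside 52 mm (x) by 56 mm (y), floor 6 mm thick. Fingertips put into it can push the bar any way by its walls without gripping it.
- bar_nose (a point): Tip of the rigid steel nose, 95 mm from the well's centre along bar +y, 18 mm above the underside; nose 16 mm wide, 20 mm high (8 to 28 mm above the bench), end rounded in plan (8 mm radius). Fully home it lies about 10 mm past the jaw face, at jig y = +95 mm.
- plunger_tip (a point): Tip of the spring plunger (steel rod 14 mm diameter, ball end of 7 mm radius, axis 18 mm above the underside), 106 mm from the well's centre along bar -y when free; moves with the plunger.
- plunger (a joint): How far the spring plunger is pressed into its housing: 0 free, 0.022 m fully in. Spring about 2.4 N at 0 plus 0.3 N per mm.
- adapter_centre (a point): Centre of the black power adapter (105 x 50 x 30 mm, loose) lying in the jig behind the locking line, long side along jig y; leave it.
- mug: White mug, 83 mm wide, 93 mm high, origin at the centre of its underside; a bystander.
- meter: Green multimeter standing on its leg, 131 x 94 x 170 mm, origin at the centre of its underside; a bystander.
Things that resemble listed ones, but are neither listed nor needed, are in the scene too. Several things look just like the bar: the one meant starts farthest to the robot's left.

How it is judged (in metres and radians):
At the end, for the whole second after the job is handed in: The bar is at rest flat on the bench (4 mm, 0.06 rad), plunger tip in the V notch (within 4 mm of its middle, beyond jig y -96 mm) and pressed over 2 mm, nose in the left recess at least 6 mm past the jaw face (jig y over 91 mm, x within 22 mm of the locking line) (y of bar_nose in the frame of jig above 0.091 m and x of bar_nose in the frame of jig between -0.022 and 0.022 m and y of plunger_tip in the frame of jig below -0.096 m and x of plunger_tip in the frame of jig between -0.004 and 0.004 m and value of joint plunger above 0.002 m and angle between bar's own z axis and vertical below 0.06 rad and height (world z) of bar below 0.004 m and linear speed of bar below 0.02 m/s); the robot touches nothing.
It fails at once if the bar is forced: it is pressed against the jig with over 40 N (contact force between bar and jig above 40 N).
It fails at once if the adapter is shifted by over 20 mm (distance of adapter_centre from where it was at the start of the episode above 0.02 m).
It fails at once if the mug is shifted by over 30 mm (distance of mug from where it was at the start of the episode above 0.03 m).
It fails at once if the multimeter is shifted by over 30 mm (distance of meter from where it was at the start of the episode above 0.03 m).
It also fails if it takes over 59 s, if anything falls off the work surface, if the arm or the gripper's body presses on something with over 40 N, if the wrist force passes 120 N, or if a joint passes its speed limit or range.

## Working session

There is one attempt and no reset: what is moved stays moved. The work goes in short steps, Python scripts to look and compute and a tool call to move; the robot and the scene stay as the last step left them, time stands still between calls to the robot, and variables do not carry over. Pictures are saved under pics/ and viewed, at most 10 in all, crops included, and the job is handed in when it is done.

Besides the shell and the picture viewer there is one more tool, called as a command line: name --pt "numbers of a row" for each row, then --argument value for the rest. drive_tool: Moves the arm, as the interface text tells. Its arguments: {"type":"object","properties":{"series":{"type":"array"}},"required":["series"]}

```bash
ls; mkdir -p pics; python3 - <<'E'
from plant import env,cams
import cv2,numpy as np
s=env.observe();print(s)
for n in("top","side"):
    p,d=cams.read_camera(n);np.savez(f"{n}0.npz",p=p,d=d,**{k:np.array(v) for k,v in cams.camera_params(n).items()})
    cv2.imwrite(f"pics/{n}0.png",p[:,:,::-1])
    print(n,cams.camera_params(n))
E
```

```text
pics
{'t': 0.0, 'qpos': array([ 1.28538404,  0.33286806, -0.06465676,  1.46097718,  0.02161547,
        1.34991036, -0.08852337]), 'joint_vel': array([-6.98402188e-04, -7.64196153e-04, -7.72486640e-04, -2.33942918e-03,
       -4.67021225e-04, -8.33951351e-04,  3.54461043e-05]), 'joint_torque': array([ 1.88302402e-03, -6.25444651e+01,  5.01976430e-02, -3.91601801e+01,
        1.61922741e-02,  9.88638669e-03,  9.31311945e-06]), 'eef_pos': array([ 162.23815076, -603.17974579,  238.50109003]), 'ee_rot': array([-3.14012859e+00,  9.92940142e-05,  2.62773256e-01]), 'ft_force': array([ 0.26016484, -0.00141927, -0.01279322]), 'moment': array([-0.01796773,  0.01932728,  0.01099238]), 'grip_force': 0.0, 'width': 85.46860215926752}
top {'mtx': array([[446.67454889,   0.        , 321.04268464],
       [  0.        , 446.67454889, 194.21801141],
       [  0.        ,   0.        ,   1.        ]]), 'cam_to_world': array([[ 5.03977780e-03, -9.89254486e-01,  1.46116948e-01,
         3.89923428e+02],
       [-9.99877639e-01, -7.14904136e-03, -1.39139240e-02,
        -6.50242435e+00],
       [ 1.48090079e-02, -1.46028946e-01, -9.89169470e-01,
         1.22247417e+03],
       [ 0.00000000e+00,  0.00000000e+00,  0.00000000e+00,
         1.00000000e+00]])}
side {'mtx': array([[427.44631026,   0.        , 316.33145977],
       [  0.        , 427.44631026, 205.73245731],
       [  0.        ,   0.        ,   1.        ]]), 'cam_to_world': array([[-9.08376778e-01, -2.18411372e-01,  3.56578324e-01,
         9.31234064e+01],
       [-4.18149255e-01,  4.77893873e-01, -7.72508024e-01,
         1.03704633e+03],
       [-1.68205888e-03, -8.50831310e-01, -5.25436249e-01,
         7.80482917e+02],
       [ 0.00000000e+00,  0.00000000e+00,  0.00000000e+00,
         1.00000000e+00]])}
```

View pics/top0.png

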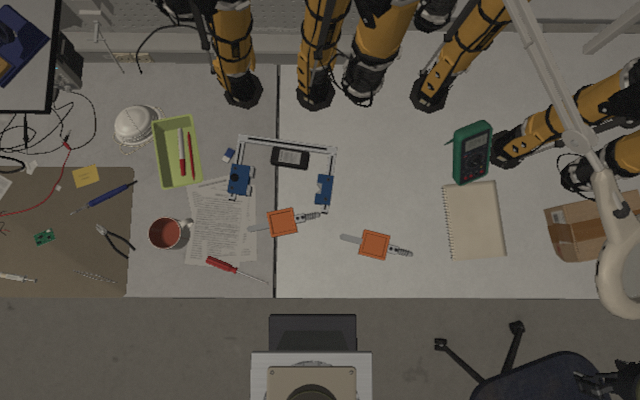

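View pics/side0.png

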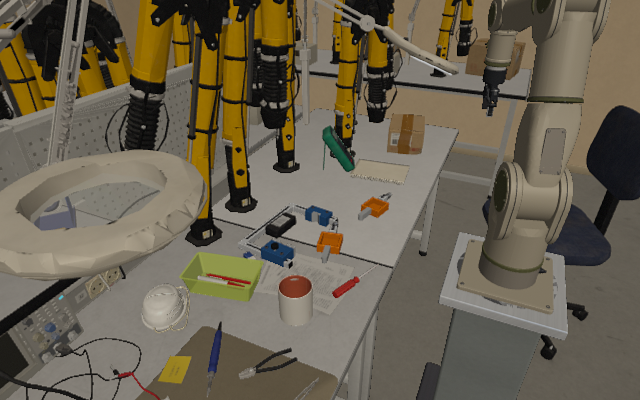

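Bars: left at top px (284,222), right at (375,244). The left one is the one meant, being farthest to +y (image left). I'll confirm it in an enlarged crop and measure from that.

```bash
cat > h.py <<'E'
import numpy as np,cv2
def load(n): return np.load(n)
def ray(z,uv,h):
    uv=np.atleast_2d(uv).astype(float);K=z['mtx'];T=z['cam_to_world']
    d=np.c_[uv,np.ones(len(uv))]@np.linalg.inv(K).T@T[:3,:3].T
    o=T[:3,3];return o+d*((h-o[2])/d[:,2])[:,None]
def masks(p):
    hsv=cv2.cvtColor(p,cv2.COLOR_RGB2HSV)
    return cv2.inRange(hsv,(5,150,120),(18,255,255)),cv2.inRange(hsv,(98,130,60),(118,255,255))
E
python3 - <<'E'
from h import *
z=load('top0.npz');p=z['p'];o,b=masks(p)
for nm,m,h in(('orange',o,26),('blue',b,36)):
    c,_=cv2.findContours(m,cv2.RETR_EXTERNAL,cv2.CHAIN_APPROX_NONE)
    for k in c:
        if cv2.contourArea(k)<60: continue
        r=cv2.minAreaRect(k); 
        w=ray(z,k[:,0],h)[:,:2].astype(np.float32);rw=cv2.minAreaRect(w)
        if 100<r[0][0]<420: print(nm,np.round(r[0]),rw)
cr=p[120:270,200:420];cv2.imwrite('pics/c0.png',cv2.resize(cr[:,:,::-1],None,fx=3.6,fy=3.6,interpolation=cv2.INTER_CUBIC))
E
```

```text
orange [374. 244.] ((432.509521484375, -164.64834594726562), (70.20079040527344, 65.00788116455078), 75.57914733886719)
orange [281. 222.] ((490.8872375488281, 82.8883056640625), (66.07701873779297, 67.47019958496094), 12.447559356689453)
blue [324. 189.] ((579.2011108398438, -29.87481117248535), (38.17304611206055, 78.21556854248047), 82.17965698242188)
blue [239. 179.] ((604.9581909179688, 198.94325256347656), (49.20506286621094, 78.13468170166016), 82.72550964355469)
```

View pics/c0.png

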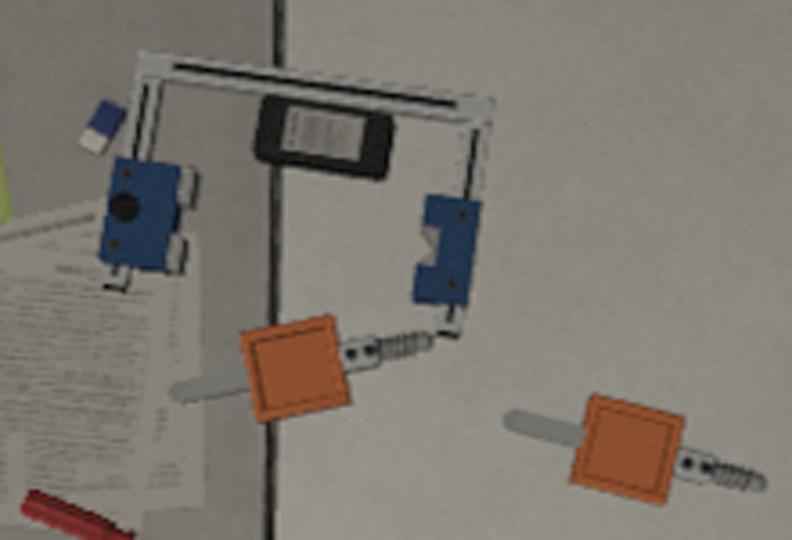

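The crop confirms the left bar: its plunger points right and toward the jig, around crop (432,340), and its nose is at (170,390). Next I'll go above its near well wall (about x 462, y 76), with the jaws closing along bar x.

drive_tool --pt "0.35 26 30 2 0.76" --pt "0.35 26 30 2 0.76" --pt "0.35 26 30 2 0.76" --pt "0.35 26 30 2 0.76" --pt "0.35 26 30 2 0.76" --pt "0.35 26 30 2 0.76" --pt "0.35 26 30 2 0.76" --pt "0.35 26 30 2 0.76" --pt "0.35 26 30 2 0.76" --pt "0.35 26 30 2 0.76"

```text
t: 1.1
eef_pos: [422.8, -302.7, 259.1]
ee_rot: [-3.141, 0.0, 1.025]
ft_force: [-1.1, -0.2, -0.8]
width: 27.9
grip_force: 0.0
```

drive_tool --pt "0.35 2 37 0 0.77" --pt "0.35 2 37 0 0.77" --pt "0.35 2 37 0 0.77" --pt "0.35 2 37 0 0.77" --pt "0.35 2 37 0 0.77" --pt "0.35 2 37 0 0.77" --pt "0.35 2 37 0 0.77" --pt "0.35 2 37 0 0.77" --pt "0.35 2 37 0 0.77" --pt "0.35 2 37 0 0.77"

```text
t: 2.1
eef_pos: [442.4, 64.9, 259.1]
ee_rot: [-3.141, 0.0, 1.791]
ft_force: [-0.1, 0.1, 0.3]
width: 27.7
grip_force: 0.0
```

```bash
cat >> h.py <<'E'
from scipy.spatial.transform import Rotation as Ro
def grab(tag):
    from plant import env,cams
    s=env.observe();p,d=cams.read_camera('wrist');c=cams.camera_params('wrist')
    T=np.eye(4);T[:3,:3]=Ro.from_euler('xyz',s['ee_rot']).as_matrix();T[:3,3]=s['eef_pos']
    np.savez(tag+'.npz',p=p,d=d,mtx=c['mtx'],T=T@c['hand_eye']);cv2.imwrite(f'pics/{tag}.png',p[:,:,::-1])
    return c
def fray(z,uv,h):
    uv=np.atleast_2d(uv).astype(float);K=z['mtx'];x=(uv-K[:2,2])/[K[0,0],K[1,1]]
    r=np.linalg.norm(x,axis=1)+1e-9
    d=np.c_[x*(np.sin(r)/r)[:,None],np.cos(r)]@z['T'][:3,:3].T;o=z['T'][:3,3]
    return o+d*((h-o[2])/d[:,2])[:,None]
def wrects(z):
    for nm,m,h in zip(('orange','blue'),masks(z['p']),(26,36)):
        for k in cv2.findContours(m,cv2.RETR_EXTERNAL,cv2.CHAIN_APPROX_NONE)[0]:
            if cv2.contourArea(k)<400: continue
            w=fray(z,k[:,0],h)[:,:2].astype(np.float32)
            print(nm,k[:,0].mean(0),cv2.minAreaRect(w))
E
python3 - <<'E'
from h import *
print(grab('w1')); wrects(load('w1.npz'))
E
```

```text
{'mtx': array([[309.70691629,   0.        , 318.46481672],
       [  0.        , 309.70691629, 202.09399066],
       [  0.        ,   0.        ,   1.        ]]), 'hand_eye': array([[-5.44465996e-04, -9.54616194e-01, -2.97838256e-01,
         7.54609097e+01],
       [ 9.99999721e-01, -3.67666238e-04, -6.49633471e-04,
        -1.08394942e+00],
       [ 5.10645560e-04, -2.97838526e-01,  9.54616128e-01,
        -1.34012388e+02],
       [ 0.00000000e+00,  0.00000000e+00,  0.00000000e+00,
         1.00000000e+00]])}
orange [292.61386139 318.76237624] ((450.9114685058594, -163.10342407226562), (84.45044708251953, 28.10946273803711), 80.5143051147461)
orange [359.35648148 164.52314815] ((489.1367492675781, 83.47551727294922), (67.13760375976562, 70.77175903320312), 13.06515884399414)
blue [401.33142857 262.09714286] ((576.7610473632812, -27.360795974731445), (44.48698043823242, 79.94454193115234), 82.10550689697266)
blue [472.41176471  99.54751131] ((602.1409912109375, 197.8600311279297), (49.33024978637695, 79.40887451171875), 82.47986602783203)
```

View pics/w1.png

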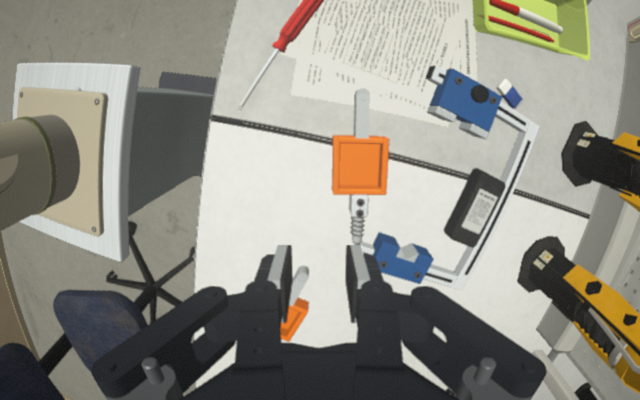

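The wrist view agrees with the top view. Bar well px (360,165) is at about (489,83) with yaw 12.8°. The stops are at px (402,258) and (465,100), the jig yaw is about -7.7°, and the recess is at about jig x = -5. Next I descend and grip the near wall.

drive_tool --pt "0.35 1.8 1.0 -5 0" --pt "0.35 1.8 1.0 -10 0" --pt "0.35 1.8 1.0 -15 0" --pt "0.35 1.8 1.0 -18 0" --pt "0.35 1.8 1.0 -20 0" --pt "0.35 1.8 1.0 -21 0" --pt "0.35 1.8 1.0 -21 0" --pt "0.35 1.8 1.0 -21 0"

```text
t: 2.95
eef_pos: [461.1, 75.8, 50.2]
ee_rot: [3.141, 0.0, 1.792]
ft_force: [0.2, 0.0, 1.5]
width: 27.8
grip_force: 0.0
```

```bash
python3 - <<'E'
from h import *
grab('w2'); wrects(load('w2.npz'))
E
```

```text
orange [366.05794393 235.00747664] ((488.3621520996094, 85.13127136230469), (66.83480834960938, 75.20889282226562), 12.247085571289062)
blue [570.25623583 106.83446712] ((600.1337890625, 201.86492919921875), (60.87415313720703, 113.01812744140625), 86.09068298339844)
```

View pics/w2.png

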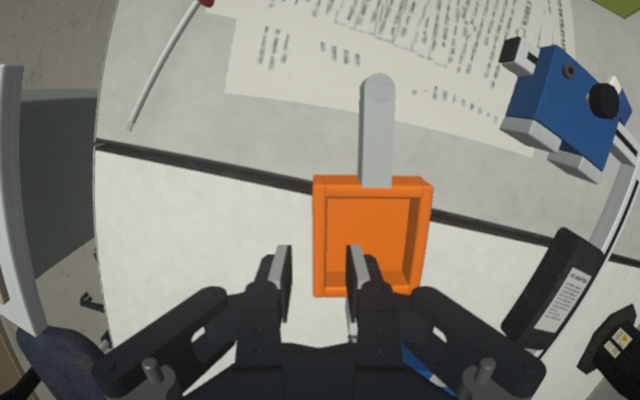

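The fingers straddle the near wall: pads at px 290 and 347, wall at px 313–328. Now down and close.

drive_tool --pt "0.35 0 0 -1.2 0" --pt "0.35 0 0 -2.2 0" --pt "0.35 0 0 -3.0 0" --pt "0.35 0 0 -3.1 0" --pt "0.6 0 0 -3.1 0" --pt "0.7 0 0 -3.1 0" --pt "0.85 0 0 -3.1 0" --pt "1 0 0 -3.1 0" --pt "1 0 0 -3.1 0" --pt "1 0 0 -3.1 0"

```text
t: 4.0
eef_pos: [460.8, 76.6, 18.8]
ee_rot: [3.141, 0.0, 1.793]
ft_force: [-1.5, 0.3, 6.2]
width: 6.1
grip_force: 60.4
```

```bash
cat >> h.py <<'E'
JO=np.array([592.2,76.8]);JY=np.deg2rad(-7.7)
C0=np.array([460.6,76.4]);Y0=1.793     # commanded tcp pose at grip
rot=lambda a:np.array([[np.cos(a),-np.sin(a)],[np.sin(a),np.cos(a)]])
def tcp(c,th,O=JO):
    y=np.deg2rad(th)+JY; return O+rot(JY)@c-rot(y)@[29.5,.5],y+np.pi/2
def swing(th,s,O=JO,b=(0,-93)): # ball at b, pressed s
    t=np.deg2rad(th);return tcp(np.array(b)+(99-s)*np.array([-np.sin(t),np.cos(t)]),th,O)
E
python3 - <<'E'
from h import *
f=lambda r:print(np.round((r[0]-C0)/10,2),round(r[1]-Y0,3))
f(tcp([-102,17],20.4));f(tcp([-37,17],20.4))
for s in(-6,0,6,12,18):f(swing(20.4,s))
for th in(15,10,5,1.6):f(swing(th,18))
E
```

```text
[0.41 2.39] -0.001
[6.85 1.52] -0.001
[6.74 0.37] -0.001
[ 6.87 -0.22] -0.001
[ 7.  -0.8] -0.001
[ 7.13 -1.39] -0.001
[ 7.27 -1.97] -0.001
[ 7.96 -1.57] -0.095
[ 8.64 -1.25] -0.182
[ 9.35 -1.  ] -0.269
[ 9.84 -0.86] -0.329
```

drive_tool --pt "1 0.1 0.8 0 0" --pt "1 0.3 1.6 0 0" --pt "1 0.4 2.4 0 0" --pt "1 1.5 2.3 0 0" --pt "1 3 2.1 0 0" --pt "1 4.5 1.9 0 0" --pt "1 5.7 1.7 0 0" --pt "1 6.8 1.5 0 0" --pt "1 6.8 1.5 0 0"

```text
t: 4.9
eef_pos: [529.6, 91.8, 18.9]
ee_rot: [3.14, -0.001, 1.793]
ft_force: [3.3, 0.3, 1.7]
width: 6.6
grip_force: 60.1
```

```bash
python3 - <<'E'
from h import *
from plant import cams
grab('w3'); wrects(load('w3.npz'))
n='top';p,d=cams.read_camera(n);np.savez("top1.npz",p=p,d=d,**{k:np.array(v) for k,v in cams.camera_params(n).items()})
a=cv2.resize(p[130:250,215:355][:,:,::-1],None,fx=2.85,fy=2.85,interpolation=cv2.INTER_CUBIC)
w=load('w3.npz')['p'][:,240:640,::-1]
h=max(len(a),len(w));b=np.zeros((h,a.shape[1]+w.shape[1],3),np.uint8);b[:len(a),:a.shape[1]]=a;b[:len(w),a.shape[1]:]=w
cv2.imwrite('pics/m3.png',b);print(b.shape)
E
```

```text
orange [366.53775039 251.95993837] ((556.3796997070312, 101.58622741699219), (66.86759948730469, 75.40791320800781), 12.921546936035156)
blue [526.78640777  94.26537217] ((607.772216796875, 202.34310913085938), (61.53144454956055, 107.02349853515625), 84.95513916015625)
(400, 799, 3)
```

View pics/m3.png

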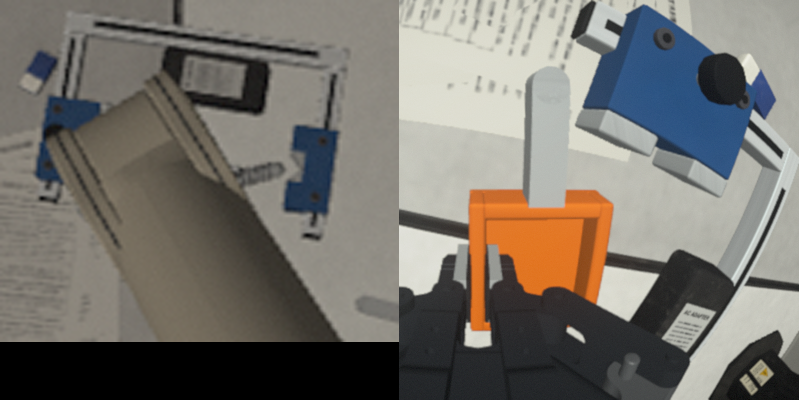

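Left of the composite (top view) shows the plunger tip at (285,171), in front of the V at about (300,167). Right of it (wrist view) shows the nose at (548,70), clear of the left stop, with the recess between the jaw plates near (650,152). Now pushing into the V and feeling for contact.

drive_tool --pt "1 0 -0.5 0 0" --pt "1 0 -1.0 0 0" --pt "1 0 -1.3 0 0" --pt "1 0 -1.3 0 0" --pt "1 0 -1.3 0 0"

```text
t: 5.5
eef_pos: [528.5, 79.0, 18.9]
ee_rot: [3.14, -0.001, 1.794]
ft_force: [-0.1, 3.8, 4.8]
width: 6.3
grip_force: 60.6
```

drive_tool --pt "1 0.05 -0.2 0 0" --pt "1 0.1 -0.4 0 0" --pt "1 0.1 -0.4 0 0" --pt "1 0.1 -0.4 0 0"

```text
t: 5.9
eef_pos: [529.3, 76.2, 18.9]
ee_rot: [3.14, -0.002, 1.795]
ft_force: [0.7, 6.8, 4.0]
width: 5.9
grip_force: 60.5
```

drive_tool --pt "1 0.05 -0.2 0 0" --pt "1 0.1 -0.4 0 0" --pt "1 0.1 -0.4 0 0" --pt "1 0.1 -0.4 0 0"

```text
t: 6.3
eef_pos: [530.3, 72.6, 18.9]
ee_rot: [3.14, -0.002, 1.795]
ft_force: [-0.4, 6.7, 5.3]
width: 6.4
grip_force: 60.5
```

drive_tool --pt "1 0.05 -0.2 0 0" --pt "1 0.1 -0.4 0 0" --pt "1 0.1 -0.4 0 0" --pt "1 0.1 -0.4 0 0"

```text
t: 6.7
eef_pos: [531.1, 69.0, 18.9]
ee_rot: [3.14, -0.003, 1.796]
ft_force: [-0.8, 8.3, 4.3]
width: 6.3
grip_force: 60.6
```

drive_tool --pt "1 0.05 -0.3 0 0" --pt "1 0.1 -0.6 0 0" --pt "1 0.1 -0.6 0 0" --pt "1 0.1 -0.6 0 0"

```text
t: 7.1
eef_pos: [532.2, 63.2, 18.9]
ee_rot: [3.14, -0.003, 1.796]
ft_force: [-0.6, 8.4, 4.3]
width: 6.5
grip_force: 60.5
```

drive_tool --pt "1 0.05 -0.3 0 0" --pt "1 0.1 -0.6 0 0" --pt "1 0.1 -0.6 0 0" --pt "1 0.1 -0.6 0 0"

```text
t: 7.5
eef_pos: [533.2, 57.7, 18.9]
ee_rot: [3.14, -0.003, 1.796]
ft_force: [0.7, 10.1, 3.0]
width: 6.6
grip_force: 60.6
```

```bash
python3 - <<'E'
from h import *
from plant import cams,env
s=env.observe();print(s['eef_pos'],s['ft_force'],s['moment'])
n='top';p,d=cams.read_camera(n)
grab('w4')
a=cv2.resize(p[160:220,270:350][:,:,::-1],None,fx=4.9,fy=4.9,interpolation=cv2.INTER_CUBIC)
w=load('w4.npz')['p'][:,240:640,::-1]
b=np.zeros((400,a.shape[1]+400,3),np.uint8);b[:len(a),:a.shape[1]]=a;b[:,a.shape[1]:]=w
cv2.imwrite('pics/m4.png',b)
E
```

```text
[533.24476714  57.71313873  18.87867341] [ 0.65971363 10.13790287  3.03126939] [ 2.2796437  -0.04750122  0.54928213]
```

View pics/m4.png

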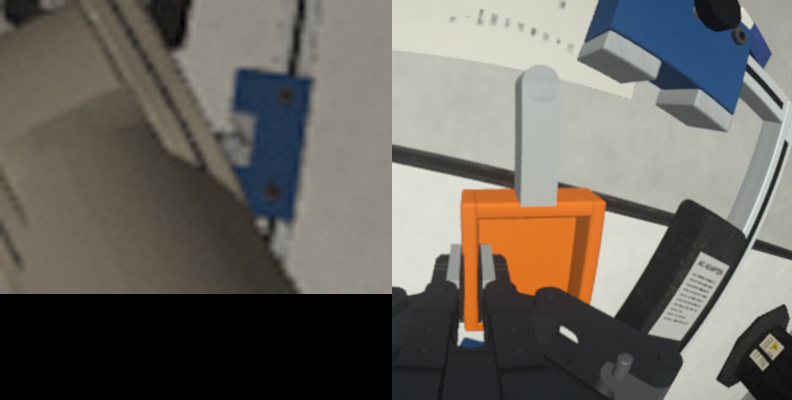

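The plunger ball is seated in the V (crop 235,145) and the bar is pressed about 17 mm. Next I swing the nose in about the ball.

drive_tool --pt "1 0.15 0.0 0 -0.02" --pt "1 0.3 0.1 0 -0.04" --pt "1 0.45 0.17 0 -0.06" --pt "1 0.6 0.25 0 -0.08" --pt "1 0.7 0.3 0 -0.094" --pt "1 0.9 0.4 0 -0.12" --pt "1 1.1 0.5 0 -0.147" --pt "1 1.37 0.6 0 -0.181" --pt "1 1.37 0.6 0 -0.181"

```text
t: 8.5
eef_pos: [547.1, 63.6, 18.9]
ee_rot: [3.14, -0.003, 1.614]
ft_force: [1.2, 10.5, 1.3]
width: 6.3
grip_force: 60.4
```

```bash
python3 - <<'E'
from h import *
grab('w5')
w=load('w5.npz')['p'][0:200,340:600,::-1]
cv2.imwrite('pics/m5.png',cv2.resize(w,None,fx=3,fy=3,interpolation=cv2.INTER_CUBIC))
E
```

```text
(no output)
```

View pics/m5.png

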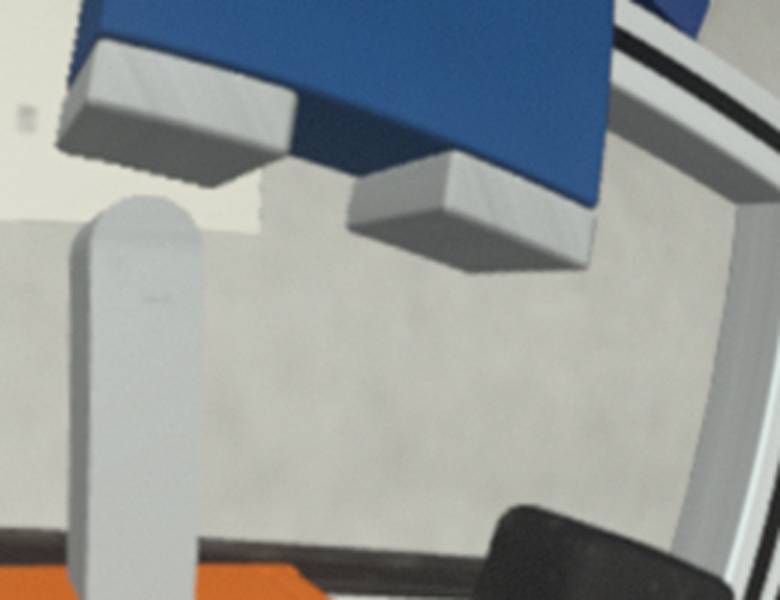

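```bash
python3 - <<'E'
from h import *
z=load('w5.npz')
uv=lambda q:np.array(q)/3.+[340,0]
a=fray(z,uv([(90,100),(288,152),(441,212),(590,268)]),36)[:,:2]
n=fray(z,uv([(145,196)]),28)[0,:2]
print(a.round(1),n.round(1),'recess mid',a[1:3].mean(0))
d=a[0]-a[3];print('len',np.linalg.norm(d),'yaw',np.rad2deg(np.arctan2(d[1],d[0])), 'rec w',np.linalg.norm(a[1]-a[2]))
j=lambda q:(rot(JY).T@(np.atleast_2d(q)-JO).T).T.round(1)
print(j(a),j(n))
E
```

```text
[[560.8 169. ]
 [587.3 165.6]
 [610.9 161.4]
 [638.8 158.6]] [570.1 158.3] recess mid [599.11577804 163.49011209]
len 78.67287558540892 yaw 172.34793010806737 rec w 23.961102644391197
[[-43.5  87.2]
 [-16.7  87.3]
 [  7.2  86.3]
 [ 35.2  87.3]] [[-32.9  77.8]]
```

The crop shows the nose tip at (145,196), about 9 mm clear of the jaw face, and the recess between corners (288,152) and (441,212). The recess middle is at jig x ≈ -4.7, so the nose has to travel about 28 mm farther.

drive_tool --pt "1 0.2 0.06 0 -0.025" --pt "1 0.4 0.13 0 -0.05" --pt "1 0.6 0.2 0 -0.075" --pt "1 0.8 0.27 0 -0.1" --pt "1 1.0 0.33 0 -0.123" --pt "1 1.2 0.38 0 -0.145" --pt "1 1.28 0.4 0 -0.155" --pt "1 1.28 0.4 0 -0.155" --pt "1 1.28 0.4 0 -0.155"

```text
t: 9.45
eef_pos: [559.5, 67.5, 18.9]
ee_rot: [3.141, -0.003, 1.46]
ft_force: [-1.1, 9.4, 4.3]
width: 6.2
grip_force: 60.6
```

```bash
python3 - <<'E'
from h import *
grab('w6')
w=load('w6.npz')['p'][0:200,300:560,::-1]
cv2.imwrite('pics/m6.png',cv2.resize(w,None,fx=3,fy=3,interpolation=cv2.INTER_CUBIC))
E
```

```text
(no output)
```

View pics/m6.png

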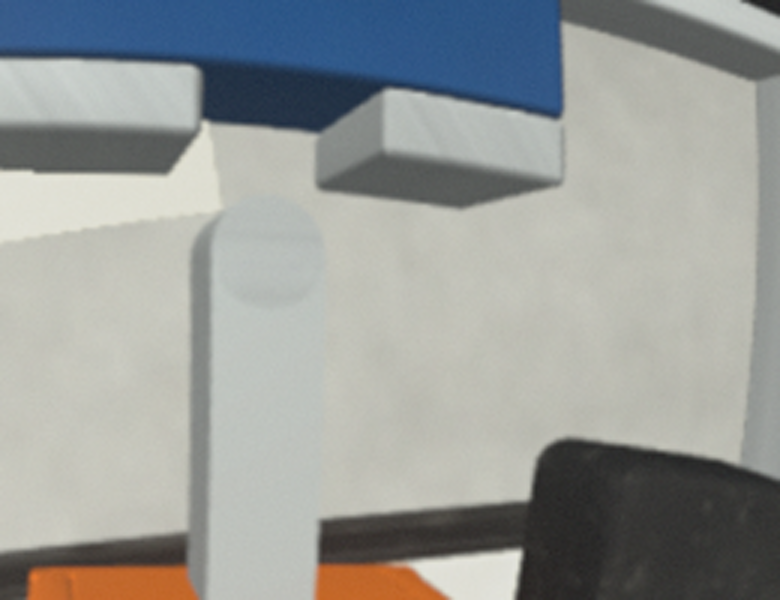

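```bash
python3 - <<'E'
from h import *
z=load('w6.npz')
uv=lambda q:np.array(q)/3.+[300,0]
a=fray(z,uv([(198,130),(385,155),(562,185)]),36)[:,:2]
n=fray(z,uv([(268,198)]),28)[:,:2]
b=fray(z,uv([(213,420),(320,420)]),28)[:,:2]
j=lambda q:(rot(JY).T@(np.atleast_2d(q)-JO).T).T.round(1)
print(j(a),j(n),j(b),j(b).mean(0))
E
```

```text
[[-16.7  87.3]
 [  8.   86.6]
 [ 34.8  86.7]] [[-5.8 80.4]] [[-12.2  49.4]
 [  3.   50.2]] [-4.6 49.8]
```

The nose is at jig x -5.8 against a recess middle of -4.4, about 6 mm short of the face. Now I ease +y into the recess and watch the force.

drive_tool --pt "1 0.08 0.2 0 -0.006" --pt "1 0.11 0.4 0 -0.006" --pt "1 0.14 0.6 0 -0.006" --pt "1 0.14 0.6 0 -0.006"

```text
t: 9.9
eef_pos: [561.4, 71.4, 18.9]
ee_rot: [3.141, -0.001, 1.452]
ft_force: [0.3, 3.7, 5.0]
width: 6.4
grip_force: 60.5
```

drive_tool --pt "1 0.03 0.2 0 0" --pt "1 0.04 0.3 0 0" --pt "1 0.04 0.3 0 0"

```text
t: 10.2
eef_pos: [561.8, 73.6, 18.9]
ee_rot: [3.141, -0.0, 1.451]
ft_force: [0.1, 1.8, 5.9]
width: 6.2
grip_force: 60.6
```

drive_tool --pt "1 0.03 0.1 0 0" --pt "1 0.04 0.2 0 0" --pt "1 0.04 0.2 0 0"

```text
t: 10.5
eef_pos: [562.2, 75.2, 18.9]
ee_rot: [3.141, 0.0, 1.451]
ft_force: [-0.8, 1.0, 6.7]
width: 6.7
grip_force: 60.7
```

drive_tool --pt "1 0.03 0.2 0 0" --pt "1 0.04 0.3 0 0" --pt "1 0.04 0.3 0 0"

```text
t: 10.8
eef_pos: [562.6, 78.0, 18.9]
ee_rot: [3.141, 0.0, 1.451]
ft_force: [-0.3, 0.1, 6.2]
width: 6.4
grip_force: 60.7
```

drive_tool --pt "1 0.03 0.2 0 0" --pt "1 0.04 0.3 0 0" --pt "1 0.04 0.3 0 0"

```text
t: 11.1
eef_pos: [563.1, 80.6, 18.9]
ee_rot: [3.141, 0.001, 1.45]
ft_force: [0.1, -0.8, 7.6]
width: 6.5
grip_force: 60.7
```

drive_tool --pt "1 0.02 0.1 0 0" --pt "1 0.03 0.2 0 0" --pt "1 0.03 0.2 0 0"

```text
t: 11.4
eef_pos: [563.4, 82.3, 18.9]
ee_rot: [3.141, 0.001, 1.45]
ft_force: [-1.1, -1.9, 7.7]
width: 6.3
grip_force: 60.8
```

drive_tool --pt "1 0.02 0.1 0 0" --pt "1 0.03 0.2 0 0" --pt "1 0.03 0.2 0 0"

```text
t: 11.7
eef_pos: [563.7, 83.7, 18.9]
ee_rot: [3.141, 0.002, 1.449]
ft_force: [-0.7, -4.2, 8.8]
width: 6.3
grip_force: 61.1
```

drive_tool --pt "1 0.02 0.1 0 0" --pt "1 0.03 0.2 0 0" --pt "1 0.03 0.2 0 0"

```text
t: 12.0
eef_pos: [563.6, 83.8, 18.8]
ee_rot: [-3.141, 0.005, 1.448]
ft_force: [-4.2, -9.8, 14.4]
width: 6.3
grip_force: 61.7
```

drive_tool --pt "0.8 0 0 0 0" --pt "0.6 0 0 0 0" --pt "0.5 0 0 0 0" --pt "0.45 0 0 0 0" --pt "0.4 0 0 0 0" --pt "0.4 0 0 0 0"

```text
t: 12.6
eef_pos: [563.7, 87.6, 18.3]
ee_rot: [-3.142, -0.0, 1.451]
ft_force: [0.3, 0.1, -0.5]
width: 25.8
grip_force: 0.0
```

It bottomed out (y stopped, force -9.8 N) and I released it. Now I lift clear and check.

drive_tool --pt "0.4 0 0 1 0" --pt "0.4 0 0 2 0" --pt "0.4 0 0 4 0" --pt "0.4 0 0 8 0" --pt "0.4 0 0 12 0" --pt "0.4 -4 -3 16 0" --pt "0.4 -8 -6 18 0" --pt "0.4 -8 -6 18 0" --pt "0.4 -8 -6 18 0"

```text
t: 13.5
eef_pos: [483.4, 25.8, 200.7]
ee_rot: [3.138, 0.002, 1.448]
ft_force: [-0.5, 1.4, -1.0]
width: 25.6
grip_force: 0.0
```

```bash
python3 - <<'E'
from h import *
from plant import env
print(env.observe()['ft_force'])
grab('w7');z=load('w7.npz');wrects(z)
cv2.imwrite('pics/m7.png',cv2.resize(z['p'][0:290,250:600,::-1],None,fx=2,fy=2,interpolation=cv2.INTER_CUBIC))
E
```

```text
[-0.48363021  1.41231677 -1.00505297]
orange [304.44171779 323.6196319 ] ((440.3359069824219, -155.03480529785156), (77.14872741699219, 51.26899719238281), 75.74038696289062)
orange [414.10714286 119.37301587] ((589.2420654296875, 79.18798065185547), (69.80258178710938, 71.48358154296875), 83.07383728027344)
blue [410.94666667 223.72888889] ((576.78759765625, -28.640605926513672), (43.06704330444336, 78.27442932128906), 83.40744018554688)
blue [415.84210526  14.07655502] ((600.7789916992188, 190.51776123046875), (36.19392395019531, 84.38768768310547), 84.9435043334961)
```

View pics/m7.png

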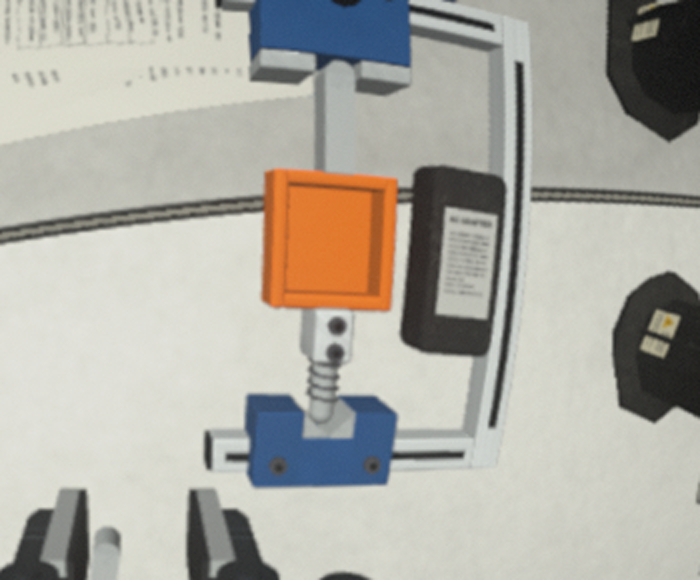

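The nose sits fully between the jaw plates at px (338,65), the plunger is in the V at (322,415), and the bar lies flat with the adapter untouched. I'm handing in.

```bash
python3 -c "
from plant import env
print(env.close_job())"
```

```text
the job is handed in; nothing more can be done
None
```

I locked the bar across the jig and handed the job in at about 13.6 s. In the last image the plunger is in the V notch and the nose is in the left recess; the hand-in returned no verdict.

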